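# Load the check weight into the balance and shut its draft shield

## Robot

A 6-joint arm with a two-finger parallel gripper is mounted at the origin on the work surface. World frame = base frame: x ahead of the robot, y to its left, z up, the work surface at z = 0. Lengths are in mm, angles in degrees, forces in N, time in s.
With the tool pointing down it reaches from about 350 to 850 mm from the base axis. Payload 8.1 kg.
Tool frame: the origin (TCP) lies midway between the tips of the shut fingers; the grasp point (between the pads) lies 19 mm behind it (hold_point_z is the distance from the TCP to the grasp point, in mm); z points along the fingers, y is the direction in which the jaws open and shut (so a half turn about z gives the same grasp; the last joint's range is limited). The gripper opens to 85 mm and grips with 20 to 120 N. Pads are 22 mm wide; open, the fingers measure 114 mm over their backs; the gripper's body (76 mm by 85 mm) begins 54 mm behind the grasp point. The pads swing forward as they close: fully open they stand 13 mm farther back than shut.
Start: joints at [-4.893, 7.471, 85.268, -0, 87.261, -4.893], TCP at [600.004, 0.022, 198.592] pointing down, gripper open.
Joint ranges: [-169.43, 169.43], [-51.17, 129.36], [1.28, 143.12], [-76.62, 256.62], [0, 156.53], [-152.29, 152.29]. Speed limits (degrees/s): [136.94, 136.94, 159.86, 180, 180, 180].

## Interface

Orientations are given as [roll, pitch, yaw] about the fixed x, y, z axes, in that order (R = Rz(yaw) Ry(pitch) Rx(roll)).
In Python, from bench import sense, snapshot, camera_params, hand_in, hold_point_z gives the robot as it stands.
- The arm moves only by the tool servo_tool, never from a script. Its argument "motion" is a list of rows, each a list of 7 numbers: the finger opening in mm, from 0 to 85.4, then the shift along the tool's x, y, z in mm, then the turn, a rotation vector about the tool's x, y, z in rad. A call has 1 to 10 rows; each row shifts and turns the pose as measured when the row begins, along the tool's axes as they then stand; what a row does not reach is not made up. A row lasts 1/10 s, in which the tool goes at most 50 mm and 8.59 degrees, less where a joint would pass 70% of its speed; a pose out of reach is approached as far as the arm can. A call with a gripper value outside its range is refused whole. The fingers move at their own pace and stop on an object; "force" is the grip in N (left out, the last holds). Time passes only in rows, so rows that do not move let the fingers close. It gives the time, the measured TCP pose, the force and the opening at its end, in the units of the state.
- sense(): the state, without advancing time (a new reading comes with each control period).
- snapshot(name): name is "scene" or "side" or "wrist"; returns the picture (480x640x3 uint8, blue, green, red); there is no depth.
- camera_params(name): a dict with "fx", "fy", "cx", "cy" (pixels), "R" (3x3) and "t" (3): a world point X has camera coordinates R X + t; the wrist camera has in their place "tool_from_camera" (4x4, takes a point from camera to tool coordinates, whose origin is the TCP and whose axes are the flange's). Camera axes: x right, y down, z forward; pixel columns grow to the right and rows downward; lengths in mm; the calibration is good to about 2 mm. A picture is of the moment at which its call begins: read the wrist's pose just before it. camera_params takes no time and is no camera call.
- hand_in(): hands the job in, once; it reports no verdict.
The state is a dict: "time": time; "joint_pos": joint angles; "qd": joint speeds; "joint_efforts": joint torques, N m; "tool_pos": TCP position; "tcp_rot": TCP orientation; "ft_force": force on the tool from outside, world axes, zero at the start; "wrist_torque": the same for the moment, N m; "finger_gap": finger opening in mm.
Only numpy, scipy, OpenCV 4.12 (cv2) and the standard library are available. Lean on these libraries where they do the work, as an engineer would, in place of code of your own. Each camera call takes 0.05 s, during which the arm holds its last target. There are 200 camera calls.

## Task

Do the daily check of the balance: slide the glass side door of its draft shield wide open, stand the largest of the three check weights gently and upright in the middle of the weighing pan, then slide the door fully shut again. Do not knock the balance, and leave the other two weights and the rest of the bench where they are.

Things in the scene. Friction and masses are not known exactly. Their poses are not given: they have to be found in the camera images.
- balance: Laboratory balance, white with a glass draft shield, fixed, 445 mm long (x), 216 mm wide (y), 329 mm high. Origin on the bench straight under the pan's centre. -x (to the robot): low display end (x = -120 to -210 mm, up to 80 mm high). +y side (to the robot's left): sliding glass door. +x: rear, low housing and open rail frame. Chamber: x -115 to 119, y -97 to 97 mm, floor 76 mm high.
- doorway (a point): Centre of the side doorway, 100 mm from the pan's axis (balance x = 0, y = 100 mm), 198 mm above the bench. Clear opening from 81 to 316 mm above the bench and from x = -115 to +85 mm with the door fully open. Roof and other glass walls are fixed (roof glass 321 mm high, edge rail 316 mm): the pan is reached only through here, the tool tilted, leaning out to balance +y.
- side_door (a joint): Travel of the side door along the balance's +x axis: 0 m = fully shut, 0.200 m = fully open against its stop. It may start up to 50 mm ajar. Light friction of 1.5 N; stays where it is left. Door 226 mm long, a 5 mm pane centred at balance y = 100 mm, from 84 to 314 mm above the bench; when shut it covers x = -114 to +114 mm.
- door_grip (a point): Middle of the black upright grip bar outside the side door; moves with the door; axes as the balance's. Bar 12 x 12 mm in section, 90 mm tall, middle 205 mm above the bench, 38 mm out from the pane (balance y = 138 mm; x = -95 mm when shut, +105 mm fully open). A 12 mm thick stem at each end joins it to the door, 66 mm clear between.
- pan: Round stainless weighing pan, 100 mm diameter, fixed inside the chamber. Origin at the centre of its upper surface, 90 mm above the bench; axes as the balance's.
- weight_large: Largest check weight (500 g, to be placed): polished steel cylinder with a knob, 38 mm diameter up to 48 mm height, neck 18 mm diameter, knob 27 mm diameter, 70 mm high in all. Origin at the centre of its underside, z up along its axis.
- weight_middle: Middle check weight (200 g, leave alone): same shape, 28 mm diameter, 54 mm high. Origin at the centre of its underside.
- weight_small: Smallest check weight (100 g, leave alone): same shape, 22 mm diameter, 43 mm high. Origin at the centre of its underside.
- tray: Shallow tray with a dark rubber floor and wooden rim, 111 x 231 mm, fixed; the three weights stand on its floor in a row along its y axis, about 70 mm apart, in any order. Origin at the centre of its underside; floor 4 mm high, rim 9 mm high.
- amber_bottle: Bystander: amber bottle with black cap, 60 mm diameter, 130 mm high or a little more with its cap. Origin at the centre of its underside.
- beaker: Bystander: small glass beaker, 54 mm diameter, 75 mm high. Origin at the centre of its underside.
- sample_jar: Bystander: small sample jar with white cap, 50 mm diameter, about 55 mm high. Origin at the centre of its underside.
- petri_dish: Bystander: closed glass dish with green needles, 90 mm diameter, 17 mm high. Origin at the centre of its underside.
- spatula: Bystander: thin steel laboratory spatula, 182 mm long, 12 mm wide, 4 mm thick, lying flat along its x axis. Origin in its middle, on the bench.
Things that resemble listed ones, but are neither listed nor needed, are in the scene too. Leave any purple look-alike of the weight_large alone.

How it is judged:
By the outcome, as a careful person would: the job done as asked, in the order asked, and still so for the second after the job is handed in, with the robot touching nothing.
It also fails if it takes over 58 s, if anything falls off the work surface, if the arm or the gripper's body presses on something with over 40 N, if the wrist force passes 120 N, or if a joint passes its speed limit or range.

## Working session

There is one attempt and no reset: what is moved stays moved. The work goes in short steps, Python scripts to look and compute and a tool call to move; the robot and the scene stay as the last step left them, time stands still between calls to the robot, and variables do not carry over. Pictures are saved under pics/ and viewed, about 8 in all and at most 12, crops included, and the job is handed in when it is done.

Besides the shell and the picture viewer there is one more tool, called after "Emit:" by a JSON object that holds its "name" and its "arguments", one argument or row to a line. servo_tool: Moves the arm, as the interface text tells. Its arguments: {"type":"object","properties":{"motion":{"type":"array"},"force":{"type":"number"}},"required":["motion"]}

```bash
ls; mkdir -p pics
python3 - <<'E'
from bench import *
import cv2
s=sense();print(s)
for n in("scene","side"):
    cv2.imwrite(f"pics/{n}0.png",snapshot(n))
    print(n,camera_params(n))
print(camera_params("wrist"),hold_point_z)
E
```

```text
pics
{'time': 0.0, 'joint_pos': array([-4.89240042e+00,  7.51634215e+00,  8.53295167e+01,  3.29663456e-04,
        8.72622605e+01, -4.89202973e+00]), 'qd': array([-0.02254052,  0.03369078,  0.00297092,  0.00117684,  0.11680642,
        0.01157464]), 'joint_efforts': array([-1.90700346e-03, -5.69404185e+01, -5.00557995e+01, -2.19391650e-04,
        1.44415747e-02,  7.24149572e-05]), 'tool_pos': array([5.99381587e+02, 8.44718400e-02, 1.97529360e+02]), 'tcp_rot': array([-1.79892303e+02, -9.54829039e-03,  8.99996043e+01]), 'ft_force': array([-0.8314945 ,  0.9559022 ,  0.08999278]), 'wrist_torque': array([-0.05697533, -0.03195159, -0.01243248]), 'finger_gap': 85.08117876851674}
scene {'fx': 501.9753323609327, 'fy': 501.9753323609327, 'cx': 319.8378009295428, 'cy': 242.57144917382735, 'R': array([[-0.05443562,  0.99843443, -0.01286258],
       [ 0.84113989,  0.03891061, -0.53941603],
       [-0.53807105, -0.04018267, -0.84194115]]), 't': array([  35.17577531, -370.87779734, 1425.719218  ])}
side {'fx': 517.7105457012457, 'fy': 517.7105457012457, 'cx': 315.9400041301089, 'cy': 230.10680014155272, 'R': array([[-0.97023885, -0.24136474,  0.01948441],
       [-0.18118118,  0.67021314, -0.71971364],
       [ 0.16065479, -0.70182434, -0.69399757]]), 't': array([ 523.41750016,  226.4243947 , 1203.44924964])}
{'fx': 336.6793065086264, 'fy': 336.6793065086264, 'cx': 322.0096014618342, 'cy': 234.90022714409494, 'tool_from_camera': array([[-6.54512355e-04, -9.46181053e-01, -3.23637122e-01,
         8.41757917e+01],
       [ 9.99999358e-01, -9.18822683e-04,  6.63893802e-04,
         2.01641398e-01],
       [-9.25528865e-04, -3.23636480e-01,  9.46181046e-01,
        -1.74797177e+02],
       [ 0.00000000e+00,  0.00000000e+00,  0.00000000e+00,
         1.00000000e+00]])} 18.700000000000003
```

View pics/scene0.png

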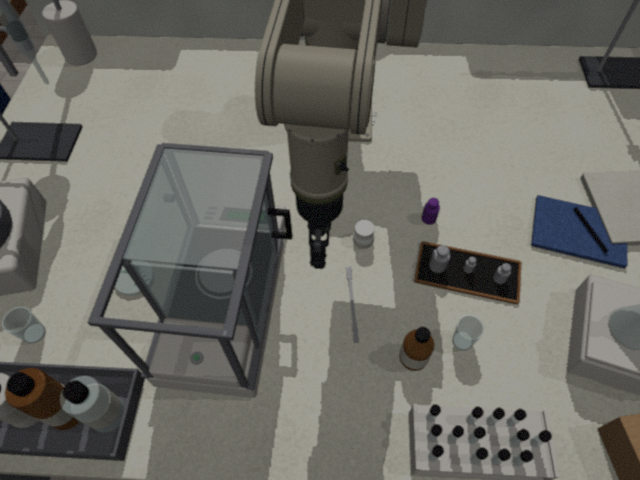

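View pics/side0.png

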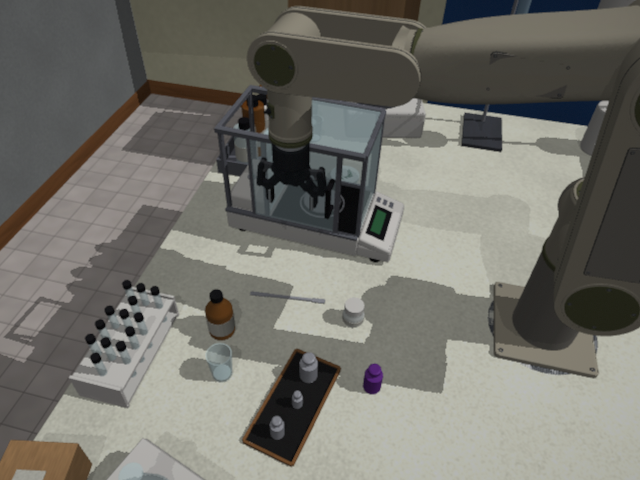

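The scene view shows the balance on the left with its door side to the right and the grip at about (281,223), and the pan at (224,273). The tray holds three steel weights at (440,260), (469,265) and (503,273), and the purple look-alike is at (431,210). The left-most steel weight is the largest. The side view shows the same weights at (309,368), (297,400) and (277,428). I'll enlarge these areas to confirm.

```bash
cat > h.py <<'E'
import numpy as np, cv2
from bench import *
from scipy.spatial.transform import Rotation as Ro
def ray(n,uv):
    c=camera_params(n); d=np.array([(uv[0]-c['cx'])/c['fx'],(uv[1]-c['cy'])/c['fy'],1.])
    R=np.array(c['R']); return -R.T@np.array(c['t']), R.T@d
def wray(uv,s):
    c=camera_params('wrist'); T=np.array(c['tool_from_camera'])
    d=np.array([(uv[0]-c['cx'])/c['fx'],(uv[1]-c['cy'])/c['fy'],1.])
    R=Ro.from_euler('xyz',s['tcp_rot'],degrees=True).as_matrix()
    return R@T[:3,3]+s['tool_pos'], R@T[:3,:3]@d
def onz(r,z): o,d=r; return o+d*(z-o[2])/d[2]
def two(a,b):
    A=np.stack([a[1],-b[1]],1); k=np.linalg.lstsq(A,b[0]-a[0],rcond=None)[0]
    p,q=a[0]+a[1]*k[0],b[0]+b[1]*k[1]; return (p+q)/2, np.linalg.norm(p-q)
def proj(n,X):
    c=camera_params(n); p=np.array(c['R'])@np.array(X,float)+c['t']; return np.array([c['fx']*p[0]/p[2]+c['cx'],c['fy']*p[1]/p[2]+c['cy']])
E
python3 - <<'E'
import cv2,numpy as np
a=cv2.imread('pics/scene0.png');b=cv2.imread('pics/side0.png')
r=lambda i,x,y,w,h,k:cv2.resize(i[y:y+h,x:x+w],None,fx=k,fy=k,interpolation=cv2.INTER_CUBIC)
L=r(a,85,135,215,260,2.2)   # 473x572
R1=r(a,405,190,130,120,2.4); R2=r(b,235,340,130,120,2.4) # 312x288
o=np.zeros((580,790,3),np.uint8);o[:L.shape[0],:L.shape[1]]=L;o[:288,478:790]=R1;o[290:578,478:790]=R2
cv2.imwrite('pics/c1.png',o)
E
```

```text
(no output)
```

View pics/c1.png

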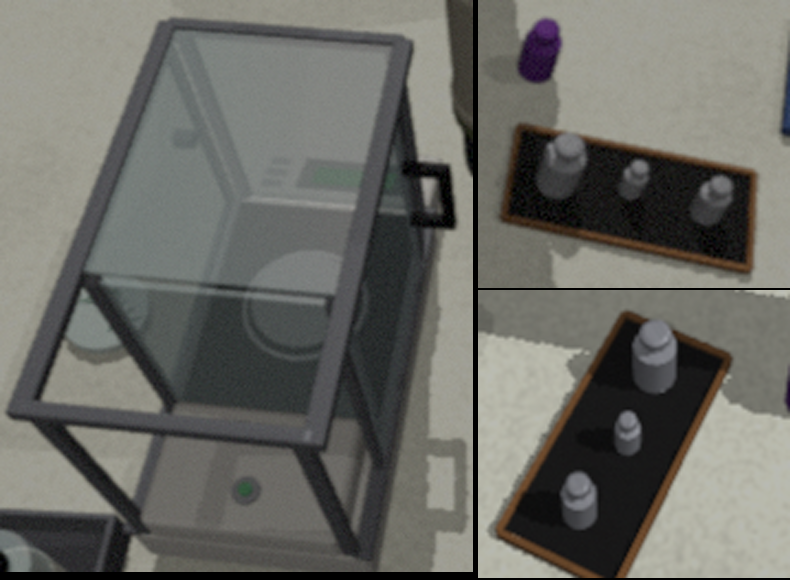

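Crop c1 confirms it. The widest and tallest steel weight is at scene (443,250) knob, (440,262) body, at the tray end nearest the purple look-alike. The grip's black frame runs from about (270,210) to (291,239). Next I compute positions.

Run:
```python
from h import *
np.set_printoptions(precision=1,suppress=True)
f=lambda u,v:(85+u/2.2,135+v/2.2)
print('knob',onz(ray('scene',(443.8,249.6)),74),onz(ray('side',(309.6,355.8)),74))
P=onz(ray('scene',f(303,302)),90); print('pan',P,onz(ray('side',(322,203)),90))
C=[onz(ray('scene',f(*p)),325) for p in[(165,20),(412,38),(325,445),(10,412)]]
for c in C:print(c)
C=np.array(C)
for i,j in((1,2),(0,3),(0,1),(3,2)):
    d=C[j]-C[i];print(i,j,np.linalg.norm(d),np.degrees(np.arctan2(d[1],d[0])))
print('grip top',onz(ray('scene',f(444,170)),250),'bot',onz(ray('scene',f(447,222)),160))
for n,p in dict(small=(469,258),).items(): print(n,onz(ray('scene',p),47))
t=[(517,126),(756,172),(748,270),(501,217)]
for p in t: print('tray',onz(ray('scene',(405+(p[0]-478)/2.4,190+p[1]/2.4)),9))
print('bottle',onz(ray('scene',(422,334)),130),'jar',onz(ray('scene',(364,228)),55),'beaker',onz(ray('scene',(469,325)),75))
```

```text
knob [494.4 261.5  74. ] [490.7 255.3  74. ]
pan [ 581.6 -204.9   90. ] [ 572.8 -193.3   90. ]
[ 448. -301.  325.]
[459.3 -92.2 325. ]
[ 815.5 -111.3  325. ]
[ 802.7 -324.2  325. ]
1 2 356.7117466479933 -3.0689892449070553
0 3 355.53663892735557 -3.7317173662037324
0 1 209.09737922393168 86.89452023920144
3 2 213.2138230519306 86.57305098048698
grip top [537.6 -63.9 250. ] bot [530.8 -67.9 160. ]
small [496.6 321.6  47. ]
tray [436.  226.3   9. ]
tray [477.6 449.4   9. ]
tray [581.4 425.7   9. ]
tray [537.6 206.    9. ]
bottle [715.3 193.7 130. ] jar [432.6  89.8  55. ] beaker [668.7 297.1  75. ]
```

Plan: use one tool posture throughout, with jaws along balance x and the tool leaning about 50° out to +y. It will straddle the door bar, grip the weight by its knob, and place it through the doorway. First I tilt.

Emit:
{"name": "servo_tool", "arguments": {
  "motion": [
    [50, 0, 0, -10, 0, 0, 0.058],
    [50, 0, 0, -10, 0, -0.14, 0],
    [50, 0, 0, 0, 0, -0.14, 0],
    [50, 0, 0, 0, 0, -0.14, 0],
    [50, 0, 0, 0, 0, -0.14, 0],
    [50, 0, 0, 0, 0, -0.14, 0],
    [50, 0, 0, 0, 0, -0.14, 0],
    [50, 0, 0, 0, 0, -0.03, 0],
    [50, 0, 0, 0, 0, 0, 0]
  ]
}}

```text
time: 1.0
tool_pos: [599.8, -2.0, 217.4]
tcp_rot: [179.9, 51.8, 86.2]
ft_force: [-0.0, 0.5, 0.2]
finger_gap: 50.0
```

```bash
cat >> h.py <<'E'
O=np.array([577,-202,0.]); YAW=-3.3; TILT=50
def RT(): return Ro.from_euler('z',YAW,degrees=True).as_matrix()@Ro.from_euler('x',-TILT,degrees=True).as_matrix()@Ro.from_euler('xyz',[180,0,90],degrees=True).as_matrix()
def B(p): return O+Ro.from_euler('z',YAW,degrees=True).as_matrix()@np.array(p,float)
def to(grasp,off=18.7):
    "tool-frame shift and turn from here to have the point `off` behind the TCP at grasp"
    s=sense(); R=Ro.from_euler('xyz',s['tcp_rot'],degrees=True).as_matrix()
    t=np.array(grasp)+RT()[:,2]*off
    print('t',round(s['time'],2),'pos',s['tool_pos'].round(1),'rot',s['tcp_rot'].round(1),'J',s['joint_pos'].round(0),'F',s['ft_force'].round(1),'gap',round(s['finger_gap'],1))
    print('shift',(R.T@(t-s['tool_pos'])).round(1),'turn',Ro.from_matrix(R.T@RT()).as_rotvec().round(3))
E
python3 - <<'E'
from h import *
to([535,-66,205])
s=sense();cv2.imwrite('pics/w1.png',snapshot('wrist'))
E
```

```text
t 1.0 pos [599.8  -2.  217.4] rot [179.9  51.8  86.2] J [ 22.  27.  76. -46. 101.  27.] F [-0.   0.5  0.2] gap 50.0
shift [-31.8 -60.5  79.8] turn [-0.004  0.031 -0.005]
```

View pics/w1.png

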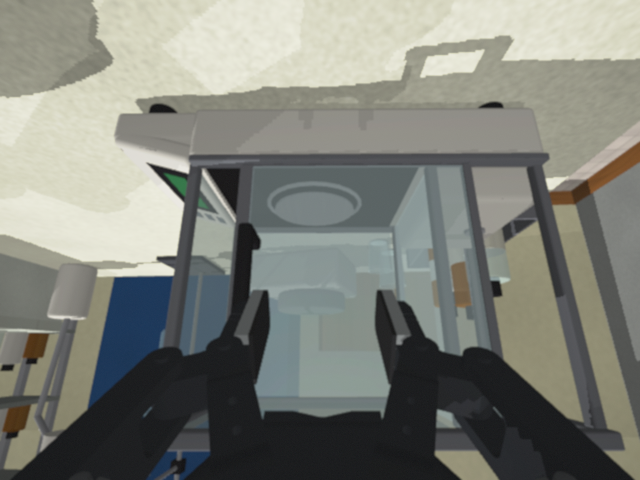

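The wrist view (upside down) shows the pan at (315,203) and the black grip bar near column 247. The door's front edge is at column 243, slightly ajar, leaving a dark gap. Next I cast rays for the pan and the bar.

```bash
python3 - <<'E'
from h import *
s=sense()
P=onz(wray((315,203),s),90);print('pan',P)
# bar: intersect plane balance y=138
n=Ro.from_euler('z',YAW,degrees=True).as_matrix()
for uv in[(247,228),(247,290),(247,340),(245,170)]:
    o,d=wray(uv,s); o=n.T@(o-O);d=n.T@d
    for yb in(100,138): print(uv,yb,o+d*(yb-o[1])/d[1])
# yaw via base top edge row: bottom rail (190,160)-(547,157)
a=onz(wray((190,160),s),80);b=onz(wray((547,157),s),80);print(a,b,np.degrees(np.arctan2(*(b-a)[1::-1])))
E
python3 - <<'E'
import cv2
i=cv2.imread('pics/w1.png')[120:400,140:440];cv2.imwrite('pics/c2.png',cv2.resize(cv2.convertScaleAbs(i,alpha=1.6,beta=25),None,fx=2,fy=2,interpolation=cv2.INTER_CUBIC))
E
```

```text
pan [ 580.03687565 -178.54632207   90.        ]
(247, 228) 100 [-58.7683587  100.         150.35176564]
(247, 228) 138 [-49.45270705 138.         164.67909079]
(247, 290) 100 [-54.63178432 100.         207.77366401]
(247, 290) 138 [-45.8570213  138.         214.59263839]
(247, 340) 100 [-51.64890574 100.         249.18052271]
(247, 340) 138 [-43.26417682 138.         250.58523479]
(245, 170) 100 [-65.13262556 100.          89.36428009]
(245, 170) 138 [-54.98479753 138.         111.66618371]
[463.98746237 -91.5788349   80.        ] [ 812.27308724 -110.12026189   80.        ] -3.047336846334809
```

View pics/c2.png

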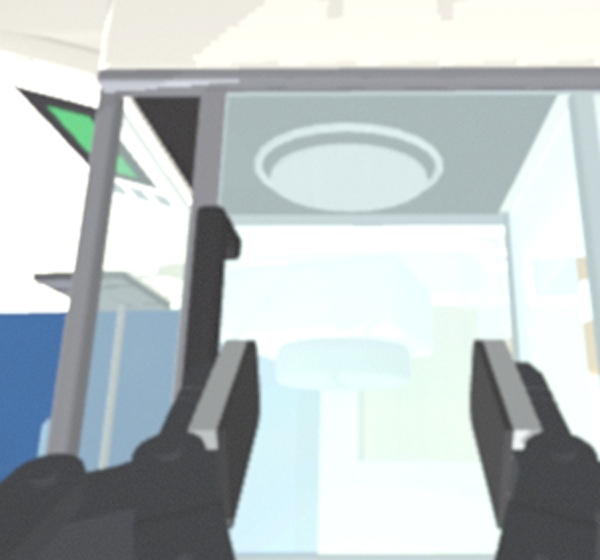

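The enlarged crop shows the bar's lower end at about pixel (244,224), so the grip is near balance x = -49 mm and the door is about 46 mm ajar. I'll straddle the bar now.

Emit:
{"name": "servo_tool", "arguments": {
  "motion": [
    [50, -15, -30, 0, 0, 0.031, 0],
    [50, -15, -30, 0, 0, 0, 0],
    [50, 0, 0, 20, 0, 0, 0],
    [50, 0, 0, 20, 0, 0, 0],
    [50, 0, 0, 0, 0, 0, 0]
  ]
}}

```text
time: 1.55
tool_pos: [535.2, -52.8, 216.0]
tcp_rot: [179.5, 49.0, 85.5]
ft_force: [0.7, 0.4, -0.7]
finger_gap: 50.1
```

Run:
```python
from h import *
to(B([-49,138,205]))
cv2.imwrite('pics/w2.png',snapshot('wrist'))
cv2.imwrite('pics/s2.png',snapshot('scene'))
```

```text
t 1.55 pos [535.2 -52.8 216. ] rot [179.5  49.   85.5] J [ 19.  13.  91. -44.  97.  27.] F [ 0.7  0.4 -0.7] gap 50.1
shift [ 2.4  1.5 32.4] turn [-0.008 -0.018 -0.014]
```

View pics/w2.png

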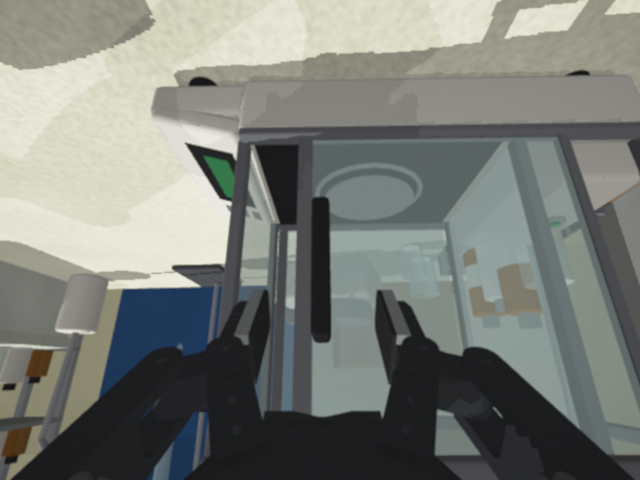

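The bar sits centred between the fingers, at column 320. I'll go in, narrow the jaws and start sliding.

Emit:
{"name": "servo_tool", "arguments": {
  "motion": [
    [50, 1, 1, 16, 0, -0.018, -0.014],
    [50, 1, 0, 16, 0, 0, 0],
    [22, 0, 0, 0, 0, 0, 0],
    [22, 0, 0, 0, 0, 0, 0],
    [22, 0, 0, 0, 0, 0, 0],
    [22, 0, 10, 0, 0, 0, 0],
    [22, 0, 20, 0, 0, 0, 0],
    [22, 0, 20, 0, 0, 0, 0]
  ],
  "force": 20
}}

```text
time: 2.45
tool_pos: [588.9, -77.5, 195.2]
tcp_rot: [-179.9, 49.9, 86.6]
ft_force: [-0.3, -0.8, 0.2]
finger_gap: 21.8
```

Run:
```python
from h import *
to(B([105,138,205]))
```

```text
t 2.45 pos [588.9 -77.5 195.2] rot [-179.9   49.9   86.6] J [ 16.  21.  85. -46.  94.  25.] F [-0.3 -0.8  0.2] gap 21.8
shift [  1.  100.3   2.2] turn [-0.003 -0.002 -0.001]
```

Emit:
{"name": "servo_tool", "arguments": {
  "motion": [
    [22, 0, 20, 0, 0, 0, 0],
    [22, 0, 20, 0, 0, 0, 0],
    [22, 0, 20, 0, 0, 0, 0],
    [22, 0, 15, 0, 0, 0, 0],
    [22, 0, 10, 0, 0, 0, 0],
    [22, 0, 6, 0, 0, 0, 0],
    [22, 0, 5, 0, 0, 0, 0],
    [22, 0, 4, 0, 0, 0, 0]
  ]
}}

```text
time: 3.25
tool_pos: [699.7, -82.2, 195.6]
tcp_rot: [179.7, 49.9, 86.5]
ft_force: [-1.3, -0.7, -0.5]
finger_gap: 22.1
```

Run:
```python
from h import *
to(B([105,138,205]))
```

```text
t 3.25 pos [699.7 -82.2 195.6] rot [179.7  49.9  86.5] J [ 13.  36.  65. -47.  95.  19.] F [-1.3 -0.7 -0.5] gap 22.1
shift [  0.1 -10.6   3.9] turn [ 0.002 -0.003 -0.002]
```

Emit:
{"name": "servo_tool", "arguments": {
  "motion": [
    [22, 0, 4, 0, 0, 0, 0],
    [22, 0, 4, 0, 0, 0, 0],
    [22, 0, 4, 0, 0, 0, 0]
  ]
}}

```text
time: 3.55
tool_pos: [712.3, -82.6, 195.8]
tcp_rot: [179.8, 49.9, 86.6]
ft_force: [0.3, 0.5, -0.0]
finger_gap: 22.5
```

Run:
```python
from h import *
to(B([105,138,205]))
```

```text
t 3.55 pos [712.3 -82.6 195.8] rot [179.8  49.9  86.6] J [ 13.  38.  62. -48.  95.  18.] F [ 0.3  0.5 -0. ] gap 22.5
shift [  0.  -23.2   4.3] turn [ 0.002 -0.003 -0.002]
```

Run:
```python
from h import *
a=snapshot('wrist');b=snapshot('scene')
cv2.imwrite('pics/w3.png',np.hstack([cv2.resize(a,(400,300)),cv2.resize(b[130:400,80:440],(400,300))]))
cv2.imwrite('pics/s3.png',b)
```

```text
(no output)
```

View pics/w3.png

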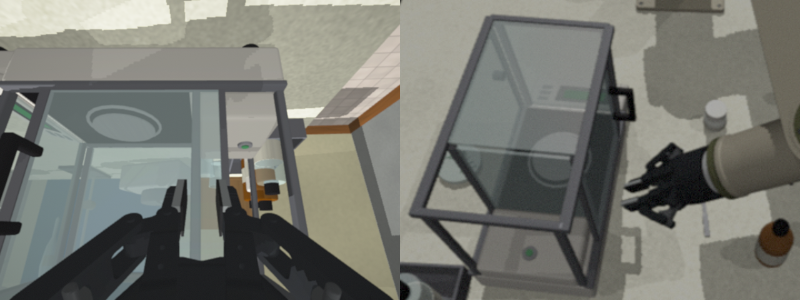

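The fingers passed beside the bar and the door did not move. The bar is still at scene (280,224), so it lies farther in than I assumed. I'll triangulate it from the pictures I already have.

Run:
```python
from h import *
np.set_printoptions(precision=1,suppress=True)
s1=dict(tool_pos=np.array([599.8,-2,217.4]),tcp_rot=[179.9,51.8,86.2])
s2=dict(tool_pos=np.array([535.2,-52.8,216.]),tcp_rot=[179.5,49,85.5])
s3=sense()
# bar ends; scene bar top outer end
top_s=ray('scene',(286,211)); bot_s=ray('scene',(287,236))
print('top',two(wray((320,341),s2),top_s),'bot',two(wray((321,198),s2),bot_s))
print('bot w1w2',two(wray((244,224),s1),wray((321,198),s2)))
pan3=(124/400*640,124/300*480)
print('pan w1w2',two(wray((315,203),s1),wray((369,193),s2)),two(wray((315,203),s1),wray(pan3,s3)))
print('pan scene/w1',two(ray('scene',(222.7,272.3)),wray((315,203),s1)),two(ray('scene',(222.7,272.3)),wray((369,193),s2)),two(ray('scene',(222.7,272.3)),wray(pan3,s3)))
print([onz(wray(p,s),90) for p,s in(((315,203),s1),((369,193),s2),(pan3,s3))])
# base front corner / bottom feet
R=s2
for z,p in((80,(240,133)),):print(onz(wray(p,s2),z))
w=cv2.imread('pics/w2.png');g=cv2.cvtColor(w,cv2.COLOR_BGR2GRAY)
b=cv2.imread('pics/s3.png');g=b.max(2);m=(g[195:250,260:300]<45);ys,xs=np.where(m);print(xs.min()+260,xs.max()+260,ys.min()+195,ys.max()+195)
for r in range(205,246,3):print(r,''.join('#' if v<45 else '+' if v<70 else '.' for v in g[r,260:300]))
```

```text
top (array([533.8, -65.7, 250.5]), np.float64(2.1022522946840554)) bot (array([532.2, -69.9, 158.1]), np.float64(4.0040609037622765))
bot w1w2 (array([534.5, -57.4, 163.1]), np.float64(0.7532665963501651))
pan w1w2 (array([ 578.3, -204.3,   79.2]), np.float64(1.6418646552643288)) (array([ 578.5, -197.1,   82.2]), np.float64(0.8142968204494169))
pan scene/w1 (array([ 576.4, -207.8,   77.5]), np.float64(2.749899578476876)) (array([ 577.6, -206.9,   79.7]), np.float64(2.9670442766416003)) (array([ 573.6, -208.5,   76.3]), np.float64(1.1439306619636815))
[array([ 580.1, -179.2,   90. ]), array([ 577. , -186.3,   90. ]), array([ 585.1, -183.3,   90. ])]
[463.9 -91.2  80. ]
260 291 195 249
205 .++...+++#####..........................
208 .+....++######+.........................
211 +++..++######################...........
214 +.....+######################+..........
217 +.....+++++####+........######..........
220 .......++++#####........######..........
223 ........++++####+......+######+.........
226 ..........++###+#.....+++######.........
229 ..........+++####+....++.+#####.........
232 ++........+########+++++++#####+........
235 ++#+++++++++####################........
238 ++++#+++++++++#####+###########+........
241 ++#++++++++++++##+...++.................
244 +++++++++#++++++#+..+++.................
```

Run:
```python
from h import *
np.set_printoptions(precision=1,suppress=True)
for f in('scene0','s2','s3'):
    g=cv2.imread(f'pics/{f}.png').max(2)
    print(f)
    for r in range(203,246,4):print(r,''.join('#' if v<45 else '+' if v<70 else '.' for v in g[r,255:310]))
s=sense()
for uv in((16,228),(10,345)):
    o,d=wray(uv,s);print(o+d*(-67-o[1])/d[1])
```

```text
scene0
203 ......+#++++++####+.......................#############
207 .....+#....+++#####+......................#############
211 .....#++.+++######################.........+###########
215 ...+++.....+++#######+++++++#######...........#########
219 ..+++......+++++#####........+#####...............+####
223 ..+++.......+++++####+......++#####+.................+#
227 .++...........+++#####+.......+#####.................+#
231 +#+............++######+...++.+#####+.................+
235 ###+####+##+++#+#####################.................+
239 ###++++#++#+###++++###+...++..........................+
243 #+++#+#++####+#+++++##+...++..........................+
s2
203 .......+..+++#####+...................................#
207 ......+....+++###+#....................................
211 .....+++..+++#####################.....................
215 ....++.....++++######+..+++########....................
219 ...++.......++++#####........+#####....................
223 ..+++........++++###++......++#####+...................
227 .++...........++++###++......++#####...............+###
231 ++....
[... 232 characters left out ...]

203 ......++..+++#####+....................................
207 ......+....+++#####....................................
211 .....+++..++######################.....................
215 ....++......++#######++.++++#######....................
219 ...++....+..++++####+........######....................
223 ..+++........++++####+......+######+...................
227 .++...........++++####+....++++#####...................
231 ++..............+######+...++.+#####+..................
235 ##++#++#+++++++++####################..................
239 #++++##+#++++#+++++###+...++...........................
243 ##++##++++++++++++++##+...++...........................
[533.2 -67.  168. ]
[552.5 -67.  233.7]
```

Run:
```python
from h import *
np.set_printoptions(precision=1,suppress=True)
s=sense();R=Ro.from_euler('xyz',s['tcp_rot'],degrees=True).as_matrix()
for r in(0,5,10,15,20,30):print(r,*[proj('scene',s['tool_pos']+R@np.array([0,y,-r])) for y in(-15,0,15)])
g=cv2.imread('pics/s3.png').max(2)
for r in range(290,335,3):print(r,''.join('#' if v<45 else '+' if v<70 else '.' for v in g[r,270:320]))
```

```text
0 [270.7 303. ] [269.3 310.7] [267.8 318.5]
5 [272.6 302.4] [271.2 310.1] [269.8 318. ]
10 [274.6 301.8] [273.2 309.5] [271.8 317.4]
15 [276.6 301.2] [275.2 309. ] [273.8 316.9]
20 [278.6 300.6] [277.3 308.4] [275.9 316.3]
30 [282.6 299.4] [281.3 307.2] [280.  315.1]
290 ++++.....................+########################
293 +#++.......................+######################
296 +++...............+################++#############
299 +++.........+###################+.......+#########
302 ++...............+###++...........+###############
305 ++............................++##################
308 +.......................+#########################
311 +.....................+###########################
314 ...........++###################################+.
317 .............+#######################.............
320 .........................+############........++++
323 .............................+##################++
326 ...................................###############
329 .........................................+########
332 ................................................+#
```

The dark part of the fingertips projects well behind the nominal TCP, so I need to go deeper. I'll back off, return to the bar, advance 15 mm deeper than before and clamp to verify.

Emit:
{"name": "servo_tool", "arguments": {
  "motion": [
    [50, 0, 0, -40, 0, 0, 0],
    [50, 0, -45, 0, 0, 0, 0],
    [50, 0, -45, 0, 0, 0, 0],
    [50, 0, -45, 0, 0, 0, 0],
    [50, 0, -43, 0, 0, 0, 0],
    [50, 0, 0, 0, 0, 0, 0]
  ]
}}

```text
time: 4.25
tool_pos: [532.5, -41.0, 217.4]
tcp_rot: [179.9, 49.9, 86.5]
ft_force: [0.9, -0.2, -1.1]
finger_gap: 50.2
```

```bash
sed -i 's/577,-202,0/577,-207,0/' h.py
python3 - <<'E'
from h import *
to([534,-67,205],30)
E
```

```text
t 4.25 pos [532.5 -41.  217.4] rot [179.9  49.9  86.5] J [ 21.  14.  91. -45.  98.  27.] F [ 0.9 -0.2 -1.1] gap 50.2
shift [-7.2  3.  57.8] turn [ 0.    -0.002 -0.002]
```

Emit:
{"name": "servo_tool", "arguments": {
  "motion": [
    [50, -7, 2, 20, 0, 0, 0],
    [50, 0, 0, 20, 0, 0, 0],
    [50, 0, 0, 16, 0, 0, 0],
    [12, 0, 0, 0, 0, 0, 0],
    [5, 0, 0, 0, 0, 0, 0],
    [5, 0, 0, 0, 0, 0, 0],
    [5, 0, 0, 0, 0, 0, 0]
  ],
  "force": 20
}}

```text
time: 4.95
tool_pos: [531.9, -88.7, 187.8]
tcp_rot: [179.6, 49.8, 86.4]
ft_force: [-0.6, -5.0, -4.4]
finger_gap: 10.9
```

Emit:
{"name": "servo_tool", "arguments": {
  "motion": [
    [5, 0, 0, 0, 0, 0, 0],
    [5, 0, 0, 0, 0, 0, 0]
  ]
}}

```text
time: 5.15
tool_pos: [531.9, -88.7, 187.8]
tcp_rot: [179.6, 49.8, 86.5]
ft_force: [-0.3, -4.1, -2.8]
finger_gap: 11.1
```

Clamped on the bar, with the gap holding at 11 mm. Now I slide the door open.

Emit:
{"name": "servo_tool", "arguments": {
  "motion": [
    [5, 0, 10, 0, 0, 0, 0],
    [5, 0, 20, 0, 0, 0, 0],
    [5, 0, 20, 0, 0, 0, 0],
    [5, 0, 20, 0, 0, 0, 0],
    [5, 0, 20, 0, 0, 0, 0]
  ]
}}

```text
time: 5.65
tool_pos: [621.0, -93.9, 187.9]
tcp_rot: [-179.9, 50.0, 86.7]
ft_force: [-2.0, -0.9, 0.3]
finger_gap: 11.1
```

Emit:
{"name": "servo_tool", "arguments": {
  "motion": [
    [5, 0, 20, 0, 0, 0, 0],
    [5, 0, 20, 0, 0, 0, 0],
    [5, 0, 12, 0, 0, 0, 0],
    [5, 0, 6, 0, 0, 0, 0],
    [5, 0, 4, 0, 0, 0, 0],
    [5, 0, 3, 0, 0, 0, 0]
  ]
}}

```text
time: 6.25
tool_pos: [687.9, -97.8, 187.9]
tcp_rot: [-179.6, 50.1, 86.7]
ft_force: [-17.8, 2.4, 4.7]
finger_gap: 11.1
```

The stop is reached: 18 N resistance after 156 mm of travel. I'll release and back out.

Emit:
{"name": "servo_tool", "arguments": {
  "motion": [
    [45, 0, -2, 0, 0, 0, 0],
    [45, 0, 0, 0, 0, 0, 0],
    [45, 0, 0, -15, 0, 0, 0],
    [45, 0, 0, -35, 0, 0, 0],
    [45, 0, 0, -45, 0, 0, 0],
    [45, 0, 0, 0, 0, 0, 0]
  ]
}}

```text
time: 6.85
tool_pos: [690.2, -19.6, 253.5]
tcp_rot: [-179.8, 49.9, 86.7]
ft_force: [0.9, -0.1, 0.7]
finger_gap: 44.9
```

```bash
sed -i 's/577,-207,0/575.5,-207,0/' h.py
python3 - <<'E'
from h import *
a=snapshot('wrist');cv2.imwrite('pics/w4.png',a);cv2.imwrite('pics/s4.png',snapshot('scene'))
print('purple',onz(ray('scene',(432,203)),70))
to([493,200,180])
to([493,259,72],18.7-75)
E
```

```text
purple [365.74105972 245.24020528  70.        ]
t 6.95 pos [688.9 -22.9 249.2] rot [-179.3   50.1   86.9] J [ 18.  36.  59. -47. 103.  18.] F [ 0.1 -1.4 -0.7] gap 45.2
shift [ 189.2 -208.9  -96.9] turn [-0.009  0.001  0.002]
t 6.95 pos [688.9 -22.9 249.2] rot [-179.3   50.1   86.9] J [ 18.  36.  59. -47. 103.  18.] F [ 0.1 -1.4 -0.7] gap 45.2
shift [ 309.7 -212.5 -147.6] turn [-0.009  0.001  0.002]
```

Emit:
{"name": "servo_tool", "arguments": {
  "motion": [
    [45, 15, -40, -10, 0, 0, 0],
    [45, 25, -38, -15, 0, 0, 0],
    [45, 35, -28, -18, 0, 0, 0],
    [45, 35, -25, -18, 0, 0, 0],
    [45, 35, -25, -18, 0, 0, 0],
    [45, 35, -20, -18, 0, 0, 0],
    [45, 35, -20, -15, 0, 0, 0],
    [45, 35, -10, -15, 0, 0, 0],
    [45, 30, -5, -10, 0, 0, 0],
    [45, 0, 0, 0, 0, 0, 0]
  ]
}}

```text
time: 7.95
tool_pos: [484.3, 274.6, 110.2]
tcp_rot: [-178.4, 50.6, 87.1]
ft_force: [1.1, -0.2, -1.4]
finger_gap: 45.1
```

Run:
```python
from h import *
to([493,259,72],18.7-75)
a=snapshot('wrist');cv2.imwrite('pics/w5.png',a)
```

```text
t 7.95 pos [484.3 274.6 110.2] rot [-178.4   50.6   87.1] J [ 45.  45.  62. -33. 112.  47.] F [ 1.1 -0.2 -1.4] gap 45.1
shift [ 19.3   9.2 -20.6] turn [-0.021  0.011  0.005]
```

View pics/w5.png

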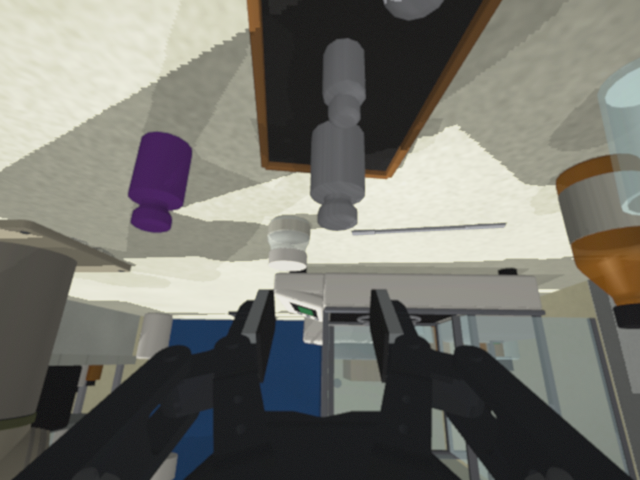

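The wrist view (inverted) shows the large weight at (338,175) with its knob at (338,213). The small weight is nearer the camera at (345,85) and the purple look-alike is at (157,180).

Run:
```python
from h import *
np.set_printoptions(precision=1,suppress=True)
s=sense()
w=wray((338,213),s)
print(onz(w,67), two(w,ray('scene',(443,251))), two(w,ray('side',(309.6,359))), two(ray('side',(309.6,356)),ray('scene',(443.8,249.6))))
print('body bottom', [onz(wray(p,s),z) for p,z in (((337,122),52),)])
w2=wray((345,105),s); print('small',onz(w2,40))
```

```text
[494.1 260.9  67. ] (array([493.9, 261.2,  67.2]), np.float64(0.3241226514311898)) (array([492.1, 256.1,  64.3]), np.float64(3.7126578965790173)) (array([492.5, 259.3,  75.5]), np.float64(6.371886836164881))
body bottom [array([495.6, 331.9,  52. ])]
small [499.5 329.4  40. ]
```

Emit:
{"name": "servo_tool", "arguments": {
  "motion": [
    [45, 0, 10, -15, -0.021, 0.011, 0.005],
    [45, 21, 0, 0, 0, 0, 0],
    [45, 0, 0, 20, 0, 0, 0],
    [45, 0, 0, 15, 0, 0, 0],
    [45, 0, 0, 0, 0, 0, 0]
  ]
}}

```text
time: 8.5
tool_pos: [498.0, 264.6, 82.4]
tcp_rot: [179.8, 50.1, 86.1]
ft_force: [0.0, 0.4, -0.4]
finger_gap: 45.2
```

Run:
```python
from h import *
to([494,260.5,71],20)
```

```text
t 8.5 pos [498.  264.6  82.4] rot [179.8  50.1  86.1] J [ 44.  46.  63. -33. 109.  48.] F [ 0.   0.4 -0.4] gap 45.2
shift [ 6.  -3.7 30.7] turn [-0.003  0.001 -0.006]
```

Emit:
{"name": "servo_tool", "arguments": {
  "motion": [
    [45, 6, -4, 6, 0, 0, 0],
    [45, 0, 0, 13, 0, 0, 0],
    [45, 0, 0, 12, 0, 0, 0],
    [45, 0, 0, 0, 0, 0, 0]
  ]
}}

```text
time: 8.9
tool_pos: [493.9, 243.2, 59.2]
tcp_rot: [179.5, 49.9, 85.7]
ft_force: [-1.2, -0.5, -0.6]
finger_gap: 44.7
```

Run:
```python
from h import *
to([494,260.5,71],20)
a=snapshot('wrist');b=snapshot('side');c=snapshot('scene')
z=lambda i,x,y,w,h:cv2.resize(i[y:y+h,x:x+w],(400,300),interpolation=cv2.INTER_CUBIC)
cv2.imwrite('pics/w6.png',np.vstack([np.hstack([z(a,160,120,320,240),z(b,230,310,160,120)]),np.hstack([z(c,380,190,160,120),z(a,0,0,640,480)])]))
```

```text
t 8.9 pos [493.9 243.2  59.2] rot [179.5  49.9  85.7] J [ 43.  45.  68. -33. 106.  49.] F [-1.2 -0.5 -0.6] gap 44.7
shift [ 2.1 -0.9 -0.8] turn [-0.004 -0.001 -0.011]
```

View pics/w6.png

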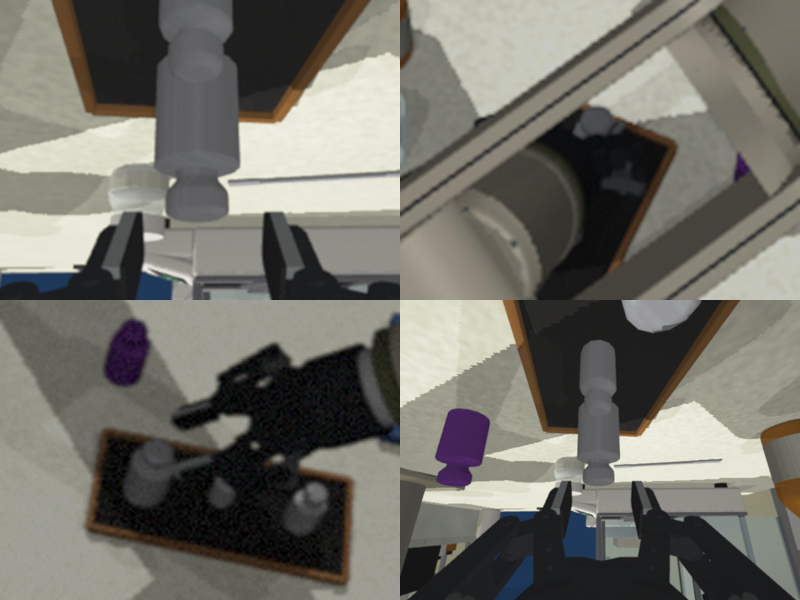

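The knob is centred between the fingers at full-frame (318,276). From the pad spacing in this picture, the fingertips sit about 36 mm behind the nominal TCP at this gap. That explains the miss at the door. I'll advance another 16 mm and close.

Emit:
{"name": "servo_tool", "arguments": {
  "motion": [
    [45, 1, 0, 8, 0, 0, -0.01],
    [45, 1, 0, 8, 0, 0, 0],
    [30, 0, 0, 0, 0, 0, 0],
    [20, 0, 0, 0, 0, 0, 0],
    [15, 0, 0, 0, 0, 0, 0],
    [15, 0, 0, 0, 0, 0, 0],
    [15, 0, 0, 0, 0, 0, 0]
  ],
  "force": 35
}}

```text
time: 9.75
tool_pos: [494.3, 234.8, 49.0]
tcp_rot: [179.9, 49.7, 86.6]
ft_force: [-0.6, -1.3, 0.3]
finger_gap: 22.6
```

Run:
```python
from h import *
to([494,260.5,71],36)
```

```text
t 9.75 pos [494.3 234.8  49. ] rot [179.9  49.7  86.6] J [ 42.  44.  69. -33. 104.  49.] F [-0.6 -1.3  0.3] gap 22.6
shift [-0.4 -1.8  2.3] turn [-0.    -0.005 -0.001]
```

Emit:
{"name": "servo_tool", "arguments": {
  "motion": [
    [15, 0, 0, 0, 0, 0, 0],
    [15, 0, 0, 0, 0, 0, 0]
  ]
}}

```text
time: 9.95
tool_pos: [494.3, 235.0, 49.0]
tcp_rot: [179.9, 49.7, 86.6]
ft_force: [-2.0, 0.6, 0.7]
finger_gap: 22.9
```

Run:
```python
from h import *
a=snapshot('wrist');c=snapshot('scene')
z=lambda i,x,y,w,h:cv2.resize(i[y:y+h,x:x+w],(400,400),interpolation=cv2.INTER_CUBIC)
cv2.imwrite('pics/w7.png',np.hstack([z(a,220,130,220,220),z(c,400,200,110,110)]))
```

```text
(no output)
```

View pics/w7.png

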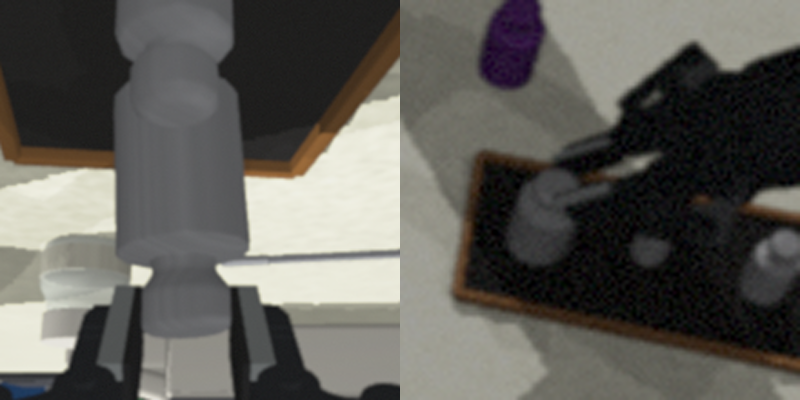

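The pads only catch the near edge of the knob, with a 23 mm chord on the 27 mm diameter. I'll reopen, advance 11 mm and close again.

Emit:
{"name": "servo_tool", "arguments": {
  "motion": [
    [42, 0, 0, 0, 0, 0, 0],
    [42, 0, 0, 0, 0, 0, 0],
    [42, 0, -1, 6, 0, 0, 0],
    [42, 0, 0, 6, 0, 0, 0],
    [15, 0, 0, 0, 0, 0, 0],
    [15, 0, 0, 0, 0, 0, 0],
    [15, 0, 0, 0, 0, 0, 0],
    [15, 0, 0, 0, 0, 0, 0]
  ],
  "force": 35
}}

```text
time: 10.85
tool_pos: [492.7, 224.9, 40.6]
tcp_rot: [179.9, 49.7, 86.6]
ft_force: [-1.1, 1.2, -0.6]
finger_gap: 24.6
```

Emit:
{"name": "servo_tool", "arguments": {
  "motion": [
    [15, 0, 0, 0, 0, 0, 0],
    [15, -4, 0, -3, 0, 0, 0],
    [15, -8, 0, -6, 0, 0, 0],
    [15, -15, 0, -12, 0, 0, 0],
    [15, -15, 0, -12, 0, 0, 0],
    [15, 0, 0, 0, 0, 0, 0]
  ],
  "force": 45
}}

```text
time: 11.45
tool_pos: [492.2, 222.8, 97.0]
tcp_rot: [-179.9, 49.7, 86.7]
ft_force: [0.8, 1.3, -4.4]
finger_gap: 24.3
```

Run:
```python
from h import *
to(B([0,0,150]))
a=snapshot('wrist');c=snapshot('scene');b=snapshot('side')
z=lambda i,x,y,w,h:cv2.resize(i[y:y+h,x:x+w],(400,400),interpolation=cv2.INTER_CUBIC)
cv2.imwrite('pics/w8.png',np.hstack([z(a,220,130,220,220),z(c,400,190,110,110)]))
cv2.imwrite('pics/w8f.png',a)
```

```text
t 11.45 pos [492.2 222.8  97. ] rot [-179.9   49.7   86.7] J [ 42.  39.  71. -34. 106.  46.] F [ 0.8  1.3 -4.4] gap 24.3
shift [-315.2  108.1  307.7] turn [-0.001 -0.006  0.   ]
```

View pics/w8.png

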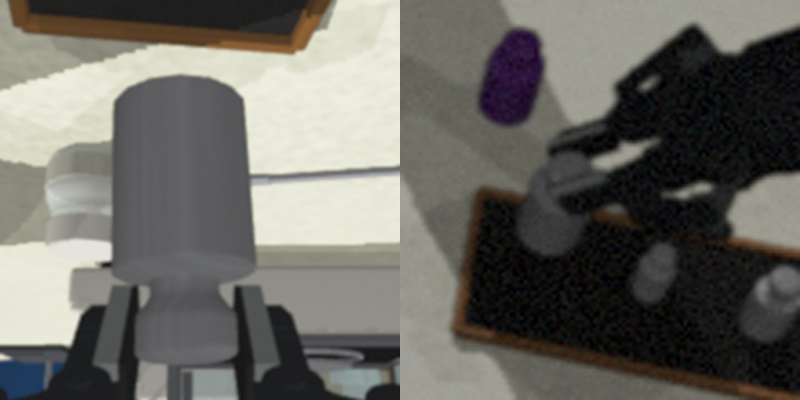

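The weight is lifted and held: -4.4 N at the wrist, hanging straight in the wrist view, with the other two still in the tray. Before entering, I check how much room the wrist needs at the roof rail.

Run:
```python
from h import *
np.set_printoptions(precision=1,suppress=True)
for r in(0,50,100,150,200,250,300):print(r,proj('side',[599.4,0,197.5+r]),proj('scene',[599.4,0,197.5+r]))
i=cv2.imread('pics/side0.png')
for r in range(100,216,6):
    row=i[r,225:345].astype(int);mx=row.max(1)
    # beige (R-B>8) vs black
    print(r,''.join('b' if (p[2]-p[0]>12 and 40<p.max()<150) else '#' if p.max()<45 else '.' for p in row[::2]))
s=sense();print('target TCP shift to place+60 out:')
n=Ro.from_euler('z',YAW,degrees=True).as_matrix();n0=np.array([575.5,-206,0])
off=np.array([-1.5,-36,36.6])
for b in([0,200,130],[0,0,110],[0,0,90]): to(n0+n@np.array(b,float)+off,0)
```

```text
0 [291.8 219.3] [319.8 256.9]
50 [291.5 202.4] [319.5 242.5]
100 [291.2 184.5] [319.1 226.6]
150 [290.8 165.4] [318.6 209. ]
200 [290.5 145. ] [318.2 189.6]
250 [290.1 123.2] [317.6 167.9]
300 [289.7  99.8] [317.  143.5]
100 bbbbbb....b##.###b###....................b..................
106 ........bbbb####bbbb..##.................b..................
112 .........bbb#.#bbbbb#####...................................
118 ........#######bbbbb...##...................................
124 .......########bbbbbb.......................................
130 .............##bbbbb........................................
136 ....#...###.#.........#...................##................
142 ..###......#...........######.......######..................
148 #..##............b......###............#####................
154 .#..........#....b......##################...........######.
160 ............#......##...##################...............##.
166 .#######.##.#....##########################.............###.
172 #########....#...####....#########################......##..
178 ##..............#####..#######
[... 258 characters left out ...]
................###...###..##.#.
208 ..............#...................................########.#
214 ..................................................###....###
target TCP shift to place+60 out:
t 11.6 pos [490.8 221.9  93.2] rot [-179.6   49.8   87. ] J [ 42.  39.  71. -34. 106.  46.] F [-0.3  0.8 -4.9] gap 24.5
shift [-223.1  109.6  149.5] turn [-0. -0.  0.]
t 11.6 pos [490.8 221.9  93.2] rot [-179.6   49.8   87. ] J [ 42.  39.  71. -34. 106.  46.] F [-0.3  0.8 -4.9] gap 24.5
shift [-337.   109.8  315.2] turn [-0. -0.  0.]
t 11.6 pos [490.8 221.9  93.2] rot [-179.6   49.8   87. ] J [ 42.  39.  71. -34. 106.  46.] F [-0.3  0.8 -4.9] gap 24.5
shift [-321.7  109.9  328.1] turn [-0. -0.  0.]
```

Margin at the rail is roughly 8–10 mm if the last stretch is made along the tool's own axis. I'll transit now.

Emit:
{"name": "servo_tool", "arguments": {
  "motion": [
    [15, -15, 5, 0, 0, 0, 0],
    [15, -24, 10, 10, 0, 0, 0],
    [15, -26, 13, 19, 0, 0, 0],
    [15, -26, 13, 20, 0, 0, 0],
    [15, -26, 13, 20, 0, 0, 0],
    [15, -26, 13, 20, 0, 0, 0],
    [15, -26, 13, 20, 0, 0, 0],
    [15, -26, 13, 20, 0, 0, 0],
    [15, -20, 10, 15, 0, 0, 0],
    [15, -8, 5, 6, 0, 0, 0]
  ]
}}

```text
time: 12.6
tool_pos: [584.4, -58.7, 168.8]
tcp_rot: [-178.6, 50.3, 87.8]
ft_force: [0.2, 0.9, -5.0]
finger_gap: 24.7
```

```bash
cat > p.py <<'E'
from h import *
n=Ro.from_euler('z',YAW,degrees=True).as_matrix();n0=np.array([575.5,-206,0])
off=np.array([-1.5,-36,36.6])
def base(b): to(n0+n@np.array(b,float)+off,0); s=sense(); print('base in balance',(n.T@(s['tool_pos']-off-n0)).round(1))
E
python3 - <<'E'
from p import *
base([0,24,110])
E
```

```text
t 12.6 pos [584.4 -58.7 168.8] rot [-178.6   50.3   87.8] J [ 18.  23.  85. -46.  94.  27.] F [ 0.2  0.9 -5. ] gap 24.7
shift [-84.8   0.4 137. ] turn [-0.009  0.006  0.012]
base in balance [ -0.2 183.6 132.2]
```

Emit:
{"name": "servo_tool", "arguments": {
  "motion": [
    [15, -10, 0, 16, -0.009, 0.006, 0.012],
    [15, -12, 0, 19, 0, 0, 0],
    [15, -12, 0, 19, 0, 0, 0],
    [15, -12, 0, 19, 0, 0, 0],
    [15, -12, 0, 19, 0, 0, 0],
    [15, -10, 0, 16, 0, 0, 0],
    [15, -8, 0, 12, 0, 0, 0]
  ]
}}

```text
time: 13.3
tool_pos: [572.5, -205.2, 148.3]
tcp_rot: [-179.4, 50.0, 87.0]
ft_force: [0.0, 0.0, -5.3]
finger_gap: 24.7
```

Run:
```python
from p import *
base([0,24,110]);base([0,0,90])
```

```text
t 13.3 pos [ 572.5 -205.2  148.3] rot [-179.4   50.    87. ] J [  5.  17.  95. -50.  82.  22.] F [ 0.   0.  -5.3] gap 24.7
shift [-6.9  3.7 10.8] turn [-0.006 -0.001  0.003]
base in balance [ -3.6  36.7 111.7]
t 13.3 pos [ 572.5 -205.2  148.3] rot [-179.4   50.    87. ] J [  5.  17.  95. -50.  82.  22.] F [ 0.   0.  -5.3] gap 24.7
shift [-7.   3.8 42. ] turn [-0.006 -0.001  0.003]
base in balance [ -3.6  36.7 111.7]
```

Emit:
{"name": "servo_tool", "arguments": {
  "motion": [
    [15, -2, 2, 10, -0.006, 0, 0],
    [15, -2, 2, 10, 0, 0, 0],
    [15, -2, 0, 8, 0, 0, 0],
    [15, 0, 0, 5, 0, 0, 0],
    [15, 0, 0, 0, 0, 0, 0]
  ]
}}

```text
time: 13.8
tool_pos: [573.7, -236.9, 129.1]
tcp_rot: [-179.6, 50.0, 87.1]
ft_force: [-0.1, -0.6, -5.3]
finger_gap: 24.5
```

Run:
```python
from p import *
base([0,0,90])
```

```text
t 13.8 pos [ 573.7 -236.9  129.1] rot [-179.6   50.    87.1] J [  2.  18.  96. -51.  78.  22.] F [-0.1 -0.6 -5.3] gap 24.5
shift [-1.4  0.6  5.5] turn [-0.002 -0.001  0.005]
base in balance [-0.6  5.1 92.5]
```

Emit:
{"name": "servo_tool", "arguments": {
  "motion": [
    [15, -3, 0, 3.5, 0, 0, 0],
    [15, 0, 0, 0, 0, 0, 0],
    [15, 0.8, 0, 0.6, 0, 0, 0],
    [15, 0, 0, 0, 0, 0, 0]
  ]
}}

```text
time: 14.2
tool_pos: [574.2, -240.6, 128.4]
tcp_rot: [-179.6, 49.9, 87.2]
ft_force: [-0.3, 0.5, -4.5]
finger_gap: 24.6
```

Emit:
{"name": "servo_tool", "arguments": {
  "motion": [
    [15, 0.8, 0, 0.6, 0, 0, 0],
    [15, 0, 0, 0, 0, 0, 0]
  ]
}}

```text
time: 14.4
tool_pos: [574.4, -240.2, 127.5]
tcp_rot: [-179.7, 49.9, 87.2]
ft_force: [-0.6, 0.2, -5.8]
finger_gap: 24.2
```

Emit:
{"name": "servo_tool", "arguments": {
  "motion": [
    [15, 0.8, 0, 0.6, 0, 0, 0],
    [15, 0, 0, 0, 0, 0, 0]
  ]
}}

```text
time: 14.6
tool_pos: [574.8, -240.1, 126.9]
tcp_rot: [-179.7, 50.0, 87.1]
ft_force: [-1.0, -0.1, -4.4]
finger_gap: 24.3
```

Emit:
{"name": "servo_tool", "arguments": {
  "motion": [
    [15, 0.8, 0, 0.6, 0, 0, 0],
    [15, 0, 0, 0, 0, 0, 0]
  ]
}}

```text
time: 14.8
tool_pos: [575.0, -240.3, 127.0]
tcp_rot: [-179.8, 50.0, 87.1]
ft_force: [-0.5, 0.4, -4.3]
finger_gap: 24.3
```

Emit:
{"name": "servo_tool", "arguments": {
  "motion": [
    [15, 0.8, 0, 0.6, 0, 0, 0],
    [15, 0, 0, 0, 0, 0, 0]
  ]
}}

```text
time: 15.0
tool_pos: [575.1, -240.6, 127.0]
tcp_rot: [-179.9, 50.1, 87.0]
ft_force: [-2.1, 1.2, -2.2]
finger_gap: 24.3
```

Emit:
{"name": "servo_tool", "arguments": {
  "motion": [
    [15, 0.8, 0, 0.6, 0, 0, 0],
    [15, 0, 0, 0, 0, 0, 0]
  ]
}}

```text
time: 15.2
tool_pos: [575.2, -240.8, 127.0]
tcp_rot: [-179.9, 50.1, 86.9]
ft_force: [-2.5, 1.2, -1.4]
finger_gap: 24.3
```

Emit:
{"name": "servo_tool", "arguments": {
  "motion": [
    [15, 0.8, 0, 0.6, 0, 0, 0],
    [15, 0, 0, 0, 0, 0, 0]
  ]
}}

```text
time: 15.4
tool_pos: [575.3, -241.1, 127.0]
tcp_rot: [-180.0, 50.2, 86.8]
ft_force: [-2.4, 1.1, 0.5]
finger_gap: 24.3
```

The pan now carries the weight: the wrist force went from -5 N to about 0 and the height stopped changing. I'll release and back out along the tool axis.

Emit:
{"name": "servo_tool", "arguments": {
  "motion": [
    [28, 0, 0, 0, 0, 0, 0],
    [36, 0, 0, 0, 0, 0, 0],
    [46, 0, 0, 0, 0, 0, 0],
    [46, 0, 0, 0, 0, 0, 0],
    [46, 0, 0, -6, 0, 0, 0],
    [46, 0, 0, -15, 0, 0, 0],
    [46, 0, 0, -25, 0, 0, 0],
    [46, 0, 0, -30, 0, 0, 0],
    [46, 0, 0, -30, 0, 0, 0],
    [46, 0, 0, 0, 0, 0, 0]
  ]
}}

```text
time: 16.4
tool_pos: [580.8, -153.7, 199.8]
tcp_rot: [179.8, 50.1, 86.7]
ft_force: [-0.0, 0.0, 0.4]
finger_gap: 46.2
```

Run:
```python
from p import *
to(B([0,200,235]))
a=snapshot('wrist');b=snapshot('side');c=snapshot('scene')
for k,i in dict(w=a,b=b,c=c).items(): cv2.imwrite(f'pics/p_{k}.png',i)
z=lambda i,x,y,w,h,W,H:cv2.resize(i[y:y+h,x:x+w],(W,H),interpolation=cv2.INTER_CUBIC)
cv2.imwrite('pics/w9.png',np.hstack([z(a,160,60,320,240,400,300),z(c,150,200,160,120,400,300)]))
```

```text
t 16.4 pos [ 580.8 -153.7  199.8] rot [179.8  50.1  86.7] J [  9.  16.  91. -49.  88.  21.] F [-0.   0.   0.4] gap 46.2
shift [  67.1   -1.8 -116.3] turn [0.004 0.002 0.   ]
```

View pics/w9.png

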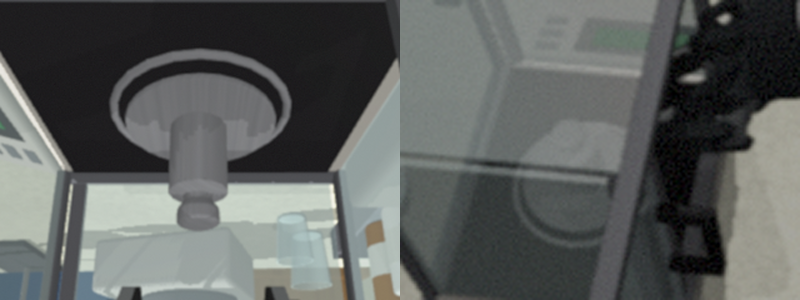

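The wrist view shows the weight upright on the pan: body at crop (198,155), pan disc at u 125–277, v 73–160. Next I check centring numerically. The right half shows the door still open, with its grip at about (690,240).

Run:
```python
from p import *
np.set_printoptions(precision=1,suppress=True)
s=dict(tool_pos=np.array([580.8,-153.7,199.8]),tcp_rot=[179.8,50.1,86.7])
f=lambda u,v:(160+u*.8,60+v*.8)
inb=lambda p:n.T@(p-n0)
for k,(u,v,z) in dict(pan_near=(201,73,90),pan_far=(201,161,90),pan_l=(125,112,90),pan_r=(277,112,90),base_near=(198,114,90),knob=(198,208,153),ring_near=(201,50,79),ring_l=(110,104,79),ring_r=(290,104,79)).items():
    print(k,inb(onz(wray(f(u,v),s),z)))
g=cv2.imread('pics/p_w.png')
for x in(310,318,326,290,344):print(x,g[100:200:2,x,1])
print(g[150,240:400:2,1])
```

```text
pan_near [ 1.9 54.1 90. ]
pan_far [  1.7 -45.3  90. ]
pan_l [-45.9  18.2  90. ]
pan_r [49.7 18.  90. ]
base_near [-0.1 16.  90. ]
knob [ -0.1  12.5 153. ]
ring_near [ 1.9 59.5 79. ]
ring_l [-57.6  11.5  79. ]
ring_r [60.1 11.2 79. ]
310 [ 89 114 115 110  57  28  28  27  27  50 104 107 108 108 108 109 109 109
 109 109 109 110 110 109 109 107 105 105 106 105 105 105 106 106 107 110
 113 114 114 115 115 115 115 115 114 115 116 115 116 115]
318 [108 117 114  97  38  27  27  25  27  72 107 110 111 111 111 110 110 110
 112 111 112 111 111 111 110 108 109 110 110 110 113 116 118 120 119 119
 119 121 119 119 120 120 119 119 120 118 120 120 120 121]
326 [ 96 117 117 108  49  26  27  26  28  59 106 111 112 112 111 111 110 111
 111 112 112 112 111 111 111 106 104 104 104 104 105 107 109 111 112 112
 112 112 112 112 111 111 111 112 112 111 112 111 111 110]
290 [ 28  42 100 111 111 107  50  27  27  28  26  55 102 109 111 112 113 113
 112 114 114 114 114 113 113 112 112 112 111 111 110 110 115 125 125 124
 124 123 124 123 115 110 110  73  25  29  28  27  26  64]
344 [ 34  93 115 118 110  59  27  28  27  27  37  92 107 110 110 110 111 111
 111 110 111 111 111 111 111 112 111 111 120 126 126 126 126 126 126 126
 126 126 127 126 116 111 111 108  64  27  26  28  27  63]
[ 30  29  29  29  60 106 127  97  34  29  62 108 113 113 113 113 113 111
 112 114 115 114 113 111 109 112 115 115 113 112 112 111 110 111 109 107
 107 107 107 108 110 108 107 106 108 111 111 113 113 113 110 111 112 111
 112 111 113 112 112 114 112 112 108 111 114 115 112 112 112 110  62  29
  33  76 106 112  58  26  28  31]
```

Run:
```python
from p import *
np.set_printoptions(precision=1,suppress=True)
s=dict(tool_pos=np.array([580.8,-153.7,199.8]),tcp_rot=[179.8,50.1,86.7])
inb=lambda p:n.T@(p-n0)
f=lambda u,v:(160+u*.8,60+v*.8)
for z in(145,150,153):print(z,inb(onz(wray(f(198,210),s),z)))
print('scene knob',inb(onz(ray('scene',(224,254)),155)))
p,e=two(ray('scene',(224,254)),wray(f(198,210),s));print('tri knob',inb(p),e)
g=cv2.cvtColor(cv2.imread('pics/p_c.png'),cv2.COLOR_BGR2GRAY)
for r in range(244,300,3):print(r,g[r,196:250:2])
```

```text
145 [ -0.2 -10.3 145. ]
150 [ -0.1   2.  150. ]
153 [ -0.1   9.4 153. ]
scene knob [ -0.3  14.3 155. ]
tri knob [ -0.1  14.4 155.1] 0.16566791267788522
244 [105 110 108 104 109 107 108 109 108 110 109 109 107 110 107 107 107 111
 107 109 112 110 106  97  90  93  90]
247 [108 109 107 105 109 107 109 107 107 110 111 116 114 105 106 107 110 108
 110 107 108 109 109  95  87  94  92]
250 [107 107 105 105 105 106 108 108 120 129 129 129 131 127 131 133 132 134
 133 127 126 115 104  89  91  93  93]
253 [107 108 106 108 105 107 115 123 132 131 128 128 131 131 129 130 134 132
 130 130 128 128 109  88  91  93  95]
256 [107 104 106 106 112 124 125 127 132 133 130 133 127 125 129 133 130 130
 130 130 131 128  96  89  89  91  89]
259 [106 110 109 121 127 128 130 130 128 126 126 126 125 128 134 131 129 128
 129 132 132 125  92  92  90  91  83]
262 [105 108 125 124 127 130 128 131 131 133 132 131 133 133 133 128 119 123
 131 132 131 109  88  95  89  89  66]
265 [ 66  88  98 105 116 118 124 127 124 126 129 134 131 131 126 125 121 123
 128 130 128 104  90  93  89  91  49]
268 [109 115 114 120 109 106
[... 293 characters left out ...]
 [75 61 79 81 84 77 78 82 81 81 82 75 79 83 76 77 83 82 79 56 86 90 90 92
 79 40 45]
280 [76 59 67 79 79 86 85 86 85 83 84 87 87 83 86 81 80 81 80 78 87 90 91 92
 62 37 62]
283 [73 73 63 72 85 84 83 82 88 86 84 84 84 81 82 77 83 80 81 82 88 89 93 86
 45 60 60]
286 [54 78 68 55 69 80 85 87 86 86 80 80 78 82 84 82 84 76 78 83 88 89 89 78
 37 52 42]
289 [52 63 75 72 54 55 73 82 87 81 86 85 83 81 79 83 80 82 75 93 89 88 89 64
 44 47 45]
292 [59 57 58 71 79 71 57 54 57 59 70 76 72 70 68 63 58 59 81 91 85 88 87 52
 53 51 48]
295 [58 54 54 60 58 67 78 80 74 63 56 55 55 58 60 61 74 78 87 86 90 89 76 44
 52 52 51]
298 [54 56 56 58 56 58 54 59 64 69 74 85 78 82 74 71 61 73 87 89 87 89 68 46
 56 60 50]
```

The weight's centring agrees to within a few mm in x. In y the estimates scatter by several mm because of the grazing rays, but all lie well inside the pan. Now I back out and go to the grip, using the clamp pose that worked.

Emit:
{"name": "servo_tool", "arguments": {
  "motion": [
    [46, 0, 0, -40, 0, 0, 0],
    [46, 5, 0, -45, 0, 0, 0],
    [46, 10, 0, -45, 0, 0, 0],
    [46, 10, 20, 0, 0, 0, 0],
    [46, 10, 40, 0, 0, 0, 0],
    [46, 0, 40, 0, 0, 0, 0],
    [46, 0, 5, 0, 0, 0, 0],
    [46, 0, 0, 0, 0, 0, 0]
  ]
}}

```text
time: 17.35
tool_pos: [687.8, -44.3, 240.3]
tcp_rot: [-177.9, 50.5, 87.9]
ft_force: [-0.8, 0.9, 0.4]
finger_gap: 45.7
```

Run:
```python
from h import *
to([688,-98,188],0)
```

```text
t 17.35 pos [687.8 -44.3 240.3] rot [-177.9   50.5   87.9] J [ 16.  36.  61. -47. 102.  17.] F [-0.8  0.9  0.4] gap 45.7
shift [ 6.2  4.9 74.5] turn [-0.021  0.008  0.014]
```

Emit:
{"name": "servo_tool", "arguments": {
  "motion": [
    [46, 6, 3, 10, -0.021, 0.008, 0.014],
    [46, 0, 0, 20, 0, 0, 0],
    [46, 0, 0, 20, 0, 0, 0],
    [46, 0, 0, 0, 0, 0, 0]
  ]
}}

```text
time: 17.75
tool_pos: [684.3, -82.0, 200.2]
tcp_rot: [-179.7, 50.1, 86.8]
ft_force: [-0.7, 0.6, -0.0]
finger_gap: 45.9
```

Run:
```python
from h import *
to([688,-98,188],0)
```

```text
t 17.75 pos [684.3 -82.  200.2] rot [-179.7   50.1   86.8] J [ 14.  34.  68. -47.  95.  20.] F [-0.7  0.6 -0. ] gap 45.9
shift [-0.8  4.7 19.8] turn [-0.004  0.001  0.001]
```

Emit:
{"name": "servo_tool", "arguments": {
  "motion": [
    [46, 0, 4.5, 10, 0, 0, 0],
    [46, 0, 0, 11, 0, 0, 0],
    [12, 0, 0, 0, 0, 0, 0],
    [5, 0, 0, 0, 0, 0, 0],
    [5, 0, 0, 0, 0, 0, 0],
    [5, 0, 0, 0, 0, 0, 0],
    [5, 0, 0, 0, 0, 0, 0]
  ],
  "force": 20
}}

```text
time: 18.45
tool_pos: [687.1, -99.1, 187.8]
tcp_rot: [-179.8, 50.0, 86.7]
ft_force: [-0.3, -3.0, -2.3]
finger_gap: 11.0
```

Clamped again at 11 mm. The door has to travel 200 mm along -x.

Emit:
{"name": "servo_tool", "arguments": {
  "motion": [
    [5, 0, -10, 0, 0, 0, 0],
    [5, 0, -20, 0, 0, 0, 0],
    [5, 0, -20, 0, 0, 0, 0],
    [5, 0, -20, 0, 0, 0, 0],
    [5, 0, -20, 0, 0, 0, 0],
    [5, 0, -20, 0, 0, 0, 0]
  ]
}}

```text
time: 19.05
tool_pos: [577.6, -92.8, 187.7]
tcp_rot: [179.8, 50.0, 86.5]
ft_force: [2.4, -2.6, -1.1]
finger_gap: 10.9
```

Run:
```python
from h import *
to(np.array([687.1,-99.1,187.8])+(B([-200,0,0])-O),0)
```

```text
t 19.05 pos [577.6 -92.8 187.7] rot [179.8  50.   86.5] J [ 15.  19.  89. -47.  92.  25.] F [ 2.4 -2.6 -1.1] gap 10.9
shift [ -0.3 -90.3  -0.2] turn [ 0.001  0.    -0.003]
```

Emit:
{"name": "servo_tool", "arguments": {
  "motion": [
    [5, 0, -20, 0, 0, 0, 0],
    [5, 0, -20, 0, 0, 0, 0],
    [5, 0, -20, 0, 0, 0, 0],
    [5, 0, -12, 0, 0, 0, 0],
    [5, 0, -8, 0, 0, 0, 0],
    [5, 0, -4, 0, 0, 0, 0],
    [5, 0, -3, 0, 0, 0, 0]
  ]
}}

```text
time: 19.75
tool_pos: [488.1, -87.6, 187.7]
tcp_rot: [179.4, 50.0, 86.5]
ft_force: [18.9, -13.3, -12.5]
finger_gap: 10.9
```

Emit:
{"name": "servo_tool", "arguments": {
  "motion": [
    [5, 0, -3, 0, 0, 0, 0],
    [5, 0, -2, 0, 0, 0, 0]
  ]
}}

```text
time: 19.95
tool_pos: [488.6, -87.6, 187.6]
tcp_rot: [178.7, 49.9, 86.3]
ft_force: [8.6, -9.0, -8.7]
finger_gap: 11.2
```

Emit:
{"name": "servo_tool", "arguments": {
  "motion": [
    [5, 0, -6, 0, 0, 0, 0],
    [5, 0, -4, 0, 0, 0, 0]
  ]
}}

```text
time: 20.15
tool_pos: [489.3, -87.4, 187.8]
tcp_rot: [177.2, 49.7, 86.0]
ft_force: [20.7, -13.5, -14.6]
finger_gap: 11.0
```

Emit:
{"name": "servo_tool", "arguments": {
  "motion": [
    [40, 0, 0, 0, 0, 0, 0],
    [40, 0, 0, 0, 0, 0, 0],
    [40, 0, 0, 0, 0, 0, 0]
  ]
}}

```text
time: 20.45
tool_pos: [491.7, -86.7, 189.1]
tcp_rot: [176.9, 49.6, 85.8]
ft_force: [0.1, -0.5, -0.1]
finger_gap: 40.3
```

The stop was reached after 199 mm. To be sure nothing moved on release, I nudge the bar toward shut with one finger, unclamped.

Emit:
{"name": "servo_tool", "arguments": {
  "motion": [
    [20, 0, -3, 0, 0, 0, 0],
    [20, 0, 0, 0, 0, 0, 0],
    [20, 0, -3, 0, 0, 0, 0],
    [20, 0, -2, 0, 0, 0, 0],
    [20, 0, -2, 0, 0, 0, 0]
  ]
}}

```text
time: 20.95
tool_pos: [485.8, -85.7, 189.7]
tcp_rot: [176.2, 49.5, 85.7]
ft_force: [16.9, -9.2, -8.7]
finger_gap: 19.9
```

Emit:
{"name": "servo_tool", "arguments": {
  "motion": [
    [20, 0, -2, 0, 0, 0, 0],
    [20, 0, -2, 0, 0, 0, 0]
  ]
}}

```text
time: 21.15
tool_pos: [486.3, -85.6, 189.7]
tcp_rot: [175.5, 49.4, 85.6]
ft_force: [14.4, -7.7, -7.3]
finger_gap: 20.2
```

Shut against its stop under about 15 N. I'll centre the fingers, open, and withdraw.

Emit:
{"name": "servo_tool", "arguments": {
  "motion": [
    [30, 0, 2, 0, 0, 0, 0],
    [45, 0, 0, 0, 0, 0, 0],
    [45, 0, 0, 0, 0, 0, 0],
    [45, 0, 0, -15, 0, 0, 0],
    [45, 0, 0, -30, 0, 0, 0],
    [45, 0, 0, -40, 0, 0, 0],
    [45, 0, 0, -30, 0, 0, 0],
    [45, 0, 0, 0, 0, 0, 0]
  ]
}}

```text
time: 21.95
tool_pos: [483.2, 6.8, 268.7]
tcp_rot: [175.8, 49.3, 85.6]
ft_force: [-0.6, -0.1, 0.6]
finger_gap: 45.0
```

Run:
```python
from p import *
np.set_printoptions(precision=1,suppress=True)
s=sense();print(s['tool_pos'],s['ft_force'])
c=snapshot('scene');cv2.imwrite('pics/end_c.png',c);cv2.imwrite('pics/end_b.png',snapshot('side'))
g=c.max(2)
P=proj('scene',B([-95,138,250]));print('grip top expected shut',P)
for r in range(176,216,3):print(r,''.join('#' if v<45 else '+' if v<70 else '.' for v in g[r,255:310]))
# other things: difference to start outside arm/balance
a=cv2.imread('pics/scene0.png');d=cv2.absdiff(a,c).max(2)
for k,(x,y,w,h) in dict(tray_small_mid=(455,245,70,60),purple=(415,190,35,40),bottle=(398,320,45,55),beaker=(450,310,40,45),spat=(340,290,25,55)).items(): print(k,(d[y:y+h,x:x+w]>50).sum())
```

```text
[483.2   6.8 268.7] [-0.6 -0.1  0.6]
grip top expected shut [289.2 191.5]
176 ............++##+......................................
179 ............++++#+.....................................
182 ...........+#+++++.....................................
185 ..........+++++++#.....................................
188 ..........+++++++#+....................................
191 .........+#+++++##########+#+++++.+....................
194 ........++++++++#####################+.................
197 ........++..+++++++#+...........+#####.................
200 .......++...+++++++++............+####.................
203 .......+.....++++++++.............####+................
206 ......++.....+++++++++............+####................
209 .....++.......++++++++............+####................
212 .....+++..+.+++++++++#.............####+...............
215 ....++.....+.+++++++############++######...............
tray_small_mid 0
purple 0
bottle 28
beaker 0
spat 0
```

```bash
python3 -c "
from bench import *
print(hand_in())"
```

```text
the job is handed in; nothing more can be done
None
```

The job is handed in at about 22 s of robot time: the door was opened, the 500 g weight stood on the pan, and the door shut again. No verdict came back.

**Door:** I slid it open to its stop (about 156 mm, 18 N resistance) and later back about 199 mm to its shut stop. I then nudged it shut again with about 15 N. In the last scene picture the grip sits where a fully shut door puts it.

**Weight:** I gripped it by its knob and lowered it in sub-millimetre steps until the pan carried it. The last wrist picture shows it standing upright on the pan. It is centred to about 2 mm in x. In y my estimates disagree by several mm, because the camera rays there are nearly grazing; I took about 7 mm off centre as the likely worst case. All the estimates are well inside the 100 mm pan.

**What went wrong along the way:** My first try at the door missed the bar without touching it, because the fingertips sit farther back than the nominal tool point. My first grip on the knob was too shallow, so I repeated it.

**Rest of the bench:**
- The last picture shows no change at the other two weights, the purple look-alike, the beaker or the spatula.
- A few pixels (28) differ at the amber bottle. The tool was not near it, so I assume a shadow, but I did not check.
- I did not compare the sample jar or the petri dish with the start.

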